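Lengthen a bath-stool leg by one hole

TASK

A taller customer is taking a bath stool: lengthen the leg with the green foot by one hole. Squeeze its two red spring buttons in flush and pull the outer tube out, towards its foot, until both buttons have sprung out through the next pair of holes. Leave the leg with the white foot at the length it has.

Things in the scene. Friction and masses are not known exactly. Their poses are not given: they have to be found in the camera images.
- green_leg (a joint): Outer tube of the green-footed leg, m: 0 = the hole it starts in, + out towards the foot (longer), next hole at 0.030. Square aluminium tube 32 x 32 mm, level, centre line 60 mm up; foot 50 mm wide starts 130 mm beyond the buttons. Side holes 14 mm wide every 30 mm (black lines on top), wall 2 mm. With the buttons flush 6 to 12 N starts it, then less; it locks itself when they spring out.
- green_button_l_tip (a point): Outer tip of the red 12 mm round-nosed button on the tube's left (looking from grey clamp to foot), 60 mm up, facing level outwards. Axes: x along the tube to the foot, y left across it, z up. At rest 22 mm from the tube's centre line, 6 mm proud; flush takes 4 N. Sliding the tube then pushes it under the wall. It sits in the fixed inner tube and does not travel with the outer tube.
- green_button_r_tip (a point): The same on the tube's right, directly across from it; tip to tip is 44 mm at rest, the midpoint is the tube's centre. Both are pressed at once by squeezing level across the tube. The grey clamp's face is 115 mm behind the buttons (away from the foot), its knob 98 mm up; the jig's board below is 84 mm wide, 14 mm thick.
- white_leg (a joint): Outer tube of the otherwise identical leg with a white foot, on its own jig, m: 0 at the start. To be left as it is.

How it is judged:
By the outcome, as a careful person would: the job done as asked, in the order asked, and still so for the second after the job is handed in, with the robot touching nothing.
It also fails if it takes over 35 s, if anything falls off the work surface, if the arm or the gripper's body presses on something with over 40 N, if the wrist force passes 120 N, or if a joint passes its speed limit or range.

ROBOT

A 6-joint arm with a two-finger parallel gripper is mounted at the origin on the work surface. World frame = base frame: x ahead of the robot, y to its left, z up, the work surface at z = 0. Lengths are in m, angles in rad, forces in N, time in s.
With the tool pointing down it reaches from about 0.425 to 0.95 m from the base axis. Payload 3.5 kg.
Tool frame: the origin (TCP) lies midway between the tips of the shut fingers; the grasp point (between the pads) lies ctrl.grasp_offset behind it (ctrl.grasp_offset is the distance from the TCP to the grasp point, in m); x points along the fingers, y is the direction in which the jaws open and shut, and the axes are right-handed (so a half turn about x gives the same grasp; the last joint's range is limited). The gripper opens to 85 mm and grips with 20 to 120 N. Pads are 22 mm wide; open, the fingers measure 114 mm over their backs; the gripper's body (76 mm by 85 mm) begins 54 mm behind the grasp point. The pads swing forward as they close: fully open they stand 13 mm farther back than shut.
Start: joints at [1.044, 0.286, 1.577, -0, 1.279, -0.15], TCP at [0.248, 0.628, 0.194] pointing down, gripper open.
Joint ranges: [-2.77, 2.77], [-0.9, 2.22], [0.21, 2.48], [-1.53, 4.67], [0.24, 2.81], [-2.84, 2.84]. Speed limits (rad/s): [2.79, 2.79, 3.14, 3.14, 3.14, 3.14].

INTERFACE

Orientations are given as a unit quaternion [x, y, z, w].
In Python, from plant import readout, read_camera, sign_off, ctrl gives the robot as it stands.
- The arm moves only by the tool drive_tool, never from a script. Its argument "steps" is a list of rows, each a list of 5 numbers: the shift along the tool's x, y, z in cm, then the turn about the tool's x in degrees, then the opening, from 0 (shut) to 1 (fully open). A call has 1 to 10 rows; each row shifts and turns the commanded pose from where the row before left it, along the tool's axes as they then stand; what a row does not reach is not made up. A row lasts 1/10 s, in which the tool goes at most 50 mm and 8.59 degrees, less where a joint would pass 70% of its speed; a pose out of reach is approached as far as the arm can. A call is refused whole if a number of a shift passes 5 or a number of a turn 8.59, either way. A call with a gripper value outside its range is refused whole. The fingers move at their own pace and stop on an object; "force" is the grip in N (left out, the last holds). Time passes only in rows, so rows that do not move let the fingers close. It gives the time, the measured TCP pose, the force and the opening at its end, in the units of the state.
- readout.get_state(): the state, without advancing time (a new reading comes with each control period).
- read_camera(name): name is "scene" or "top" or "wrist"; returns a dict with "frame" (480x640x3 uint8, red, green, blue), "vertical_fov" (degrees; the focal length in pixels is half the picture's height over the tangent of half this angle, whatever the lens; pixels are square), "cx", "cy" (the principal point, pixels), "eye" and "orientation" of the camera in the world. Camera axes: x right, y up, looking along -z (the intrinsics and any distortion apply to the point x, -y, -z); pixel columns grow to the right and rows downward; lengths in m; the calibration is good to about 2 mm. A picture is of the moment at which its call begins. There is no depth.
- sign_off(): hands the job in, once; it reports no verdict.
The state is a dict: "time": time; "qpos": joint angles; "dq": joint speeds; "joint_efforts": joint torques, N m; "eef_pos": TCP position; "tcp_rot": TCP orientation; "contact_force": force on the tool from outside, world axes, zero at the start; "wrist_torque": the same for the moment, N m; "opening": opening from 0.0 (shut) to 1.0 (fully open).
Only numpy, scipy, OpenCV 4.12 (cv2) and the standard library are available. Lean on these libraries where they do the work, as an engineer would, in place of code of your own. Each camera call takes 0.05 s, during which the arm holds its last target. There are 200 camera calls.

## Working session

There is one attempt and no reset: what is moved stays moved. The work goes in short steps, Python scripts to look and compute and a tool call to move; the robot and the scene stay as the last step left them, time stands still between calls to the robot, and variables do not carry over. Pictures are saved under pics/ and viewed, about 8 in all and at most 12, crops included, and the job is handed in when it is done.

Besides the shell and the picture viewer there is one more tool, called after "Call:" as a command line: name --pt "numbers of a row" for each row, then --argument value for the rest. drive_tool: Moves the arm, as the interface text tells. Its arguments: {"type":"object","properties":{"steps":{"type":"array","items":{"type":"array","items":{"type":"number"}}},"force":{"type":"number"}},"required":["steps"]}

```bash
mkdir -p pics
cat > h.py <<'E'
import numpy as np, cv2
from scipy.spatial.transform import Rotation as R
from plant import readout, read_camera, sign_off, ctrl
def snap(n,fn=None):
    c=read_camera(n)
    if fn: cv2.imwrite('pics/'+fn,c['frame'][:,:,::-1])
    return c
def K(c):
    f=240/np.tan(np.radians(c['vertical_fov'])/2); return f
def ray(c,u,v):
    f=K(c); d=np.array([(u-c['cx'])/f,-(v-c['cy'])/f,-1]); return R.from_quat(c['orientation']).apply(d)
def onz(c,u,v,z):
    d=ray(c,u,v); e=np.array(c['eye']); return e+d*(z-e[2])/d[2]
def proj(c,p):
    q=R.from_quat(c['orientation']).inv().apply(np.array(p)-np.array(c['eye'])); f=K(c)
    return np.array([c['cx']+f*q[0]/-q[2], c['cy']-f*q[1]/-q[2]])
E
python3 - <<'E'
from h import *
for n in('top','scene'):
    c=snap(n,n+'0.png'); print({k:v for k,v in c.items() if k!='frame'})
print(readout.get_state(), ctrl.grasp_offset)
E
```

```text
{'vertical_fov': 42.11703613953936, 'cx': 331.252163505008, 'cy': 244.81539273095413, 'eye': array([ 0.44708635, -0.01523996,  0.90470811]), 'orientation': array([ 0.05013401, -0.0552061 , -0.70139057,  0.70886539])}
{'vertical_fov': 52.11006954162907, 'cx': 318.3381233966905, 'cy': 237.16888860416748, 'eye': array([ 0.99756065, -0.17995891,  0.73041709]), 'orientation': array([0.25253546, 0.18551747, 0.53867808, 0.78207099])}
{'time': 0.1, 'qpos': array([ 1.04402198e+00,  2.87126588e-01,  1.57805800e+00,  3.25756768e-05,
        1.27862897e+00, -1.49954408e-01]), 'dq': array([ 0.00055983, -0.00291152, -0.0049602 , -0.00119819, -0.0005646 ,
        0.00042812]), 'joint_efforts': array([ 1.82528613e-03, -4.07291222e+01, -2.93700564e+01, -1.00761213e-04,
        3.37163343e-03, -8.09041069e-06]), 'eef_pos': array([0.24796006, 0.62706188, 0.19303776]), 'tcp_rot': array([ 0.13170531,  0.69486331, -0.13317937,  0.69432122]), 'contact_force': array([-0.39457632, -0.38267358,  0.19988166]), 'wrist_torque': array([ 0.01115997, -0.00571769,  0.06560345]), 'opening': 1.0009546163293246} 0.0187
```

View pics/top0.png

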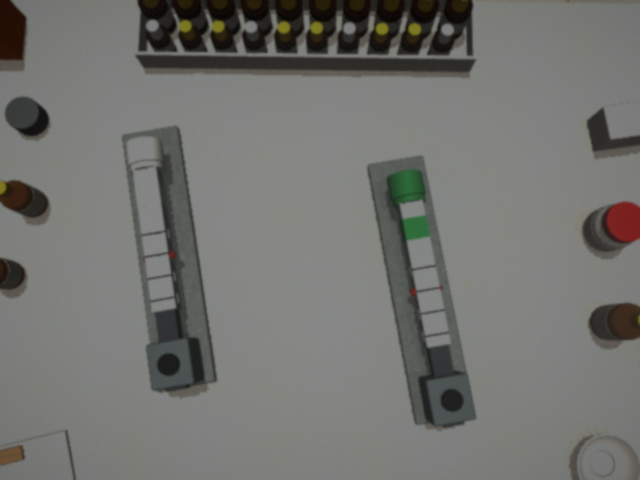

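View pics/scene0.png

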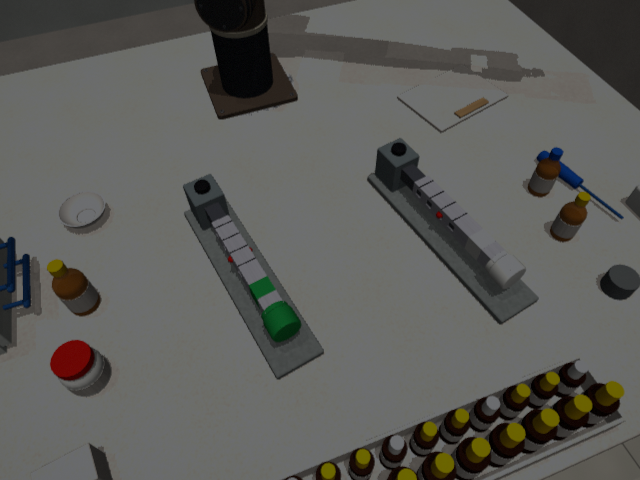

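The top view shows the green leg with its foot at (407,186), red buttons at about (413,292) and (441,287), and its clamp at (447,398). The white leg is at the left, and the bottle crate is beyond the foot.

```bash
python3 - <<'E'
from h import *
c=snap('top'); im=c['frame']; print([k for k in c])
hsv=cv2.cvtColor(im,cv2.COLOR_RGB2HSV)
m=(((hsv[...,0]<6)|(hsv[...,0]>174))&(hsv[...,1]>150)&(hsv[...,2]>60)).astype(np.uint8); m[:, :380]=0;m[:,500:]=0
n,l,s,ce=cv2.connectedComponentsWithStats(m)
for i in range(1,n): print(s[i],ce[i],onz(c,*ce[i],.06))
g=((hsv[...,0]>45)&(hsv[...,0]<80)&(hsv[...,1]>120)&(hsv[...,2]>40)).astype(np.uint8)
n,l,s,ce=cv2.connectedComponentsWithStats(g)
for i in range(1,n):
    if s[i][4]>20: print('g',s[i],ce[i],onz(c,*ce[i],.076))
# tube axis from white top region: black line ends & white edges by row
S=im.min(2)
P=[]
for v in list(range(242,262))+list(range(294,340)):
    row=S[v,395:455]; w=np.where(row>110)[0]+395
    seg=w
    if v%6==0: print(v,w.min() if len(w) else 0,w.max() if len(w) else 0,len(w))
E
python3 -c "
import cv2
i=cv2.imread('pics/top0.png')[160:430,360:490];cv2.imwrite('pics/c1.png',cv2.resize(i,None,fx=2.2,fy=2.2,interpolation=2))"
```

```text
['frame', 'vertical_fov', 'cx', 'cy', 'eye', 'orientation']
[412 289   3   6  14] [413.         291.78571429] [ 0.51083248 -0.13220971  0.06      ]
g [391 171  32  31 787] [406.9364676  185.48284625] [ 0.65468218 -0.12308445  0.076     ]
g [403 217  26  22 444] [415.11261261 227.53153153] [ 0.59650311 -0.1336765   0.076     ]
246 408 454 37
252 409 454 36
258 411 454 35
294 418 454 28
300 419 454 26
306 420 454 25
312 437 444 8
318 422 445 24
324 395 446 25
330 395 447 26
336 395 449 18
```

View pics/c1.png

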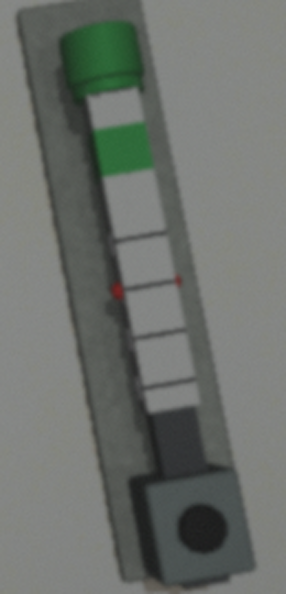

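```bash
cat >> h.py <<'E'
def report(tgt,ax):
    s=readout.get_state(); r=R.from_quat(s['tcp_rot']); M=r.as_matrix()
    print('pos',s['eef_pos'].round(4),'q',s['qpos'].round(3),'F',s['contact_force'].round(1),'open',round(s['opening'],3),'t',s['time'])
    print('axes x',M[:,0].round(3),'y',M[:,1].round(3),'z',M[:,2].round(3))
    d=r.inv().apply(np.array(tgt)-s['eef_pos'])*100
    # turn about tool x so tool z is along +-ax
    l=r.inv().apply(ax); a=np.degrees(np.arctan2(-l[1],l[2]))
    a=(a+90)%180-90
    print('tool-frame shift cm',d.round(2),'turn deg',round(a,2))
E
python3 - <<'E'
from h import *
c=snap('top')
q=lambda x,y:onz(c,360+x/2.2,160+y/2.2,.076)
L0,L1,R0,R1=q(90,95),q(147,412),q(139,88),q(198,405)
print(L0,L1,R0,R1,'w',np.linalg.norm(L0-R0),np.linalg.norm(L1-R1))
ax=(L0+R0-L1-R1);ax/=np.linalg.norm(ax); print('ax',ax,np.degrees(np.arctan2(ax[1],ax[0])))
lb=[(q(125.5,290)+q(181,283))/2,(q(116,240)+q(167,233))/2,(q(135,338)+q(187,331))/2,(q(144,386)+q(197,380))/2]
for p in lb: print('line',p,(p-lb[0])@ax)
bl=onz(c,413.2,292,.06);br=onz(c,440.9,287.7,.06);print(bl,br,np.linalg.norm(bl-br),(bl+br)/2)
report([*((bl+br)/2)[:2],.22],ax)
E
```

```text
[ 0.62989853 -0.11468499  0.076     ] [ 0.4369229  -0.14747314  0.076     ] [ 0.63467821 -0.14504867  0.076     ] [ 0.44135487 -0.17804666  0.076     ] w 0.030737575969561386 0.030893078228514174
ax [0.98580718 0.1678815  0.        ] 9.664667512174283
line [ 0.51193686 -0.15222847  0.076     ] 0.0
line [ 0.54230133 -0.1454786   0.076     ] 0.031066690493009464
line [ 0.48306932 -0.15651068  0.076     ] -0.029176736045611804
line [ 0.45421051 -0.16179444  0.076     ] -0.058513007635913515
[ 0.51054467 -0.13247851  0.06      ] [ 0.51678438 -0.17019768  0.06      ] 0.03823178882421977 [ 0.51366453 -0.1513381   0.06      ]
pos [0.2481 0.6273 0.1934] q [ 1.044  0.287  1.578  0.     1.279 -0.15 ] F [-0.1  0.6  0.7] open 1.001 t 0.2
axes x [-0.001 -0.001 -1.   ] y [ 0.368  0.93  -0.001] z [ 0.93  -0.368 -0.   ]
tool-frame shift cm [ -2.58 -62.63  53.34] turn deg -31.26
```

Call:
drive_tool --pt "-0.5 -3 3.6 0 1" --pt "-0.5 -3 3.6 0 1" --pt "-0.5 -3 3.6 0 1" --pt "-0.5 -3 3.6 0 1" --pt "-0.5 -3 3.6 0 1" --pt "-0.5 -3 3.6 0 1" --pt "0 -3 3.6 0 1" --pt "0 -3 3.6 0 1" --pt "0 -3 3.6 0 1" --pt "0 -3 3.6 0 1"

```text
time: 1.2
eef_pos: [0.4731, 0.2145, 0.2244]
tcp_rot: [0.132, 0.694, -0.132, 0.695]
contact_force: [0.8, -0.6, 0.1]
opening: 0.996
```

```bash
python3 -c "
from h import *
report([.5125,-.152,.20],[0.9858,.1679,0])"
```

```text
pos [0.4731 0.2145 0.2244] q [ 0.23  -0.084  1.922  0.     1.303 -0.964] F [ 0.8 -0.6  0.1] open 0.996 t 1.2
axes x [ 0.  0. -1.] y [0.368 0.93  0.   ] z [ 0.93  -0.368  0.   ]
tool-frame shift cm [  2.43 -32.63  17.14] turn deg -31.25
```

Call:
drive_tool --pt "0.3 -4.08 2.14 0 1" --pt "0.3 -4.08 2.14 0 1" --pt "0.3 -4.08 2.14 0 1" --pt "0.3 -4.08 2.14 0 1" --pt "0.3 -4.08 2.14 0 1" --pt "0.3 -4.08 2.14 0 1" --pt "0.3 -4.08 2.14 0 1" --pt "0.3 -4.08 2.14 0 1" --pt "0 0 0 -7.8 1" --pt "0 0 0 -7.8 1"

```text
time: 2.2
eef_pos: [0.5114, -0.1519, 0.1998]
tcp_rot: [0.036, 0.707, -0.036, 0.706]
contact_force: [-0.2, 0.5, -0.4]
opening: 1.001
```

Call:
drive_tool --pt "0 0 0 -7.8 1" --pt "0 0 0 -7.8 1" --pt "0 0 0 0 1" --pt "0 0 0 0 1"

```text
time: 2.6
eef_pos: [0.5117, -0.1502, 0.2002]
tcp_rot: [-0.058, 0.705, 0.058, 0.705]
contact_force: [-0.3, -0.4, -0.7]
opening: 1.001
```

```bash
python3 -c "
from h import *
report([.5125,-.152,.20],[0.9858,.1679,0])
c=snap('wrist','w1.png'); print(c['vertical_fov'],c['cx'],c['cy'],c['eye'],c['orientation'])
print(proj(c,[.5125,-.152,.076]),proj(c,[.5125,-.152,.06]))"
```

```text
pos [ 0.5117 -0.1502  0.2002] q [-0.476 -0.032  1.918 -0.     1.257 -2.212] F [-0.3 -0.4 -0.7] open 1.001 t 2.6
axes x [-0.  0. -1.] y [-0.164  0.986  0.   ] z [ 0.986  0.164 -0.   ]
tool-frame shift cm [ 0.02 -0.19  0.05] turn deg -0.22
64.91186528745007 320.76293056421497 239.09416033700253 [ 0.44123088 -0.16290047  0.38092998] [-0.09236414 -0.10902116  0.75525954  0.63966107]
[319.59794107 218.4697163 ] [319.65323403 214.23092788]
```

View pics/w1.png

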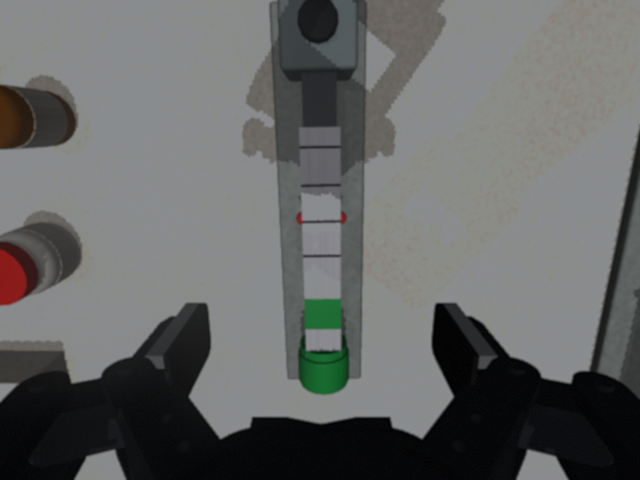

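The close view shows both buttons at about (299,217) and (343,217), with the black hole line between them. The foot is at (324,370) and the leg is nearly upright in the picture.

```bash
cat >> h.py <<'E'
def btn(c):
    hsv=cv2.cvtColor(c['frame'],cv2.COLOR_RGB2HSV)
    m=(((hsv[...,0]<6)|(hsv[...,0]>174))&(hsv[...,1]>120)&(hsv[...,2]>60)).astype(np.uint8); m[:,:200]=0;m[:,440:]=0
    n,l,s,ce=cv2.connectedComponentsWithStats(m)
    P=[]
    for i in range(1,n):
        if s[i][4]>8: print(s[i],ce[i],onz(c,*ce[i],.06).round(4)); P.append(onz(c,*ce[i],.06))
    print('mid',np.mean(P,0),'sep',np.linalg.norm(P[0]-P[-1]))
    return np.mean(P,0)
E
python3 -c "
from h import *
c=snap('wrist'); m=btn(c)
a=onz(c,303.5,255,.076);b=onz(c,341,255,.076);a2=onz(c,301,147,.076);b2=onz(c,340,147,.076)
x=(a+b-a2-b2);x/=np.linalg.norm(x);print(x,(a+b)/2,(a2+b2)/2,np.linalg.norm(a-b))
report([*m[:2],.1],x)"
```

```text
[297 213   5  11  36] [298.97222222 218.13888889] [ 0.519  -0.1692  0.06  ]
[341 212   5  11  40] [342.875 217.6  ] [ 0.5122 -0.1315  0.06  ]
mid [ 0.515573  -0.1503664  0.06     ] sep 0.03829957595245388
[0.98342727 0.18130306 0.        ] [ 0.54372366 -0.1445045   0.076     ] [ 0.4555801 -0.1607545  0.076    ] 0.03199412007784826
pos [ 0.5117 -0.1502  0.2003] q [-0.476 -0.033  1.917 -0.     1.257 -2.212] F [-0.3  1.   0.3] open 0.996 t 2.7
axes x [-0.  0. -1.] y [-0.165  0.986  0.   ] z [ 0.986  0.165 -0.   ]
tool-frame shift cm [10.03 -0.08  0.38] turn deg -0.94
```

Call:
drive_tool --pt "4 -0.1 0.2 -0.5 1" --pt "4 0 0 0 1" --pt "4 0 0 0 1" --pt "3 0 0 0 1" --pt "1.2 0 0 0 1" --pt "0 0 0 0 1" --pt "0 0 0 0 1" --force 60

```text
time: 3.4
eef_pos: [0.5151, -0.1515, 0.0398]
tcp_rot: [-0.063, 0.704, 0.062, 0.705]
contact_force: [-0.3, 0.5, 0.2]
opening: 1.0
```

```bash
python3 -c "
from h import *
c=snap('wrist','w2.png'); btn(c)
report([.514,-.151,.038],[.985,.174,0])"
```

```text
[279 281   8  22 123] [282.67479675 291.4796748 ] [ 0.5193 -0.1696  0.06  ]
[365 281   8  21 119] [367.69747899 291.08403361] [ 0.5122 -0.1309  0.06  ]
mid [ 0.51577734 -0.15022018  0.06      ] sep 0.03931348371966003
pos [ 0.5156 -0.1517  0.0405] q [-0.475  0.167  2.026 -0.     0.945 -2.222] F [ 0.3 -1.   0.1] open 0.999 t 3.45
axes x [ 0.003 -0.002 -1.   ] y [-0.175  0.985 -0.002] z [0.985 0.175 0.003]
tool-frame shift cm [ 0.25  0.1  -0.14] turn deg 0.08
```

View pics/w2.png

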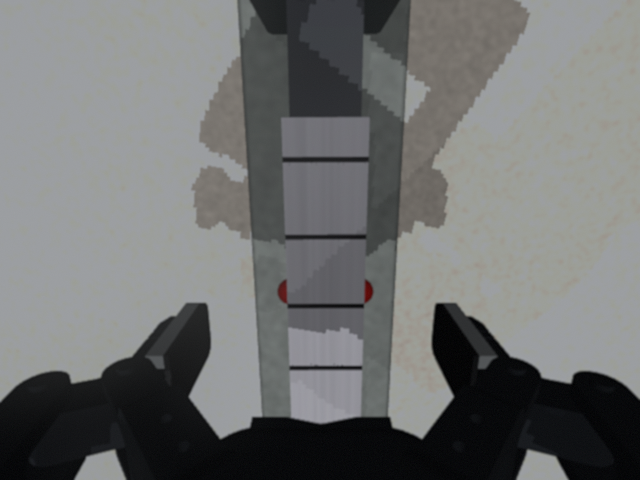

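The buttons are at (283,291) and (368,291), level with the pads along the tube. The tube sits about 1 mm to the right of the jaw middle, so I'll correct that and close.

Call:
drive_tool --pt "0.2 0.1 0 0 1" --pt "0 0 0 0 0.6" --pt "0 0 0 0 0.45" --pt "0 0 0 0 0.3" --pt "0 0 0 0 0" --pt "0 0 0 0 0" --pt "0 0 0 0 0" --pt "0 0 0 0 0" --force 50

```text
time: 4.25
eef_pos: [0.5139, -0.1498, 0.0369]
tcp_rot: [-0.062, 0.704, 0.062, 0.704]
contact_force: [-1.8, 1.5, 5.3]
opening: 0.342
```

```bash
python3 -c "
from h import *
report([.5156,-.150,.038],[.985,.174,0])"
```

```text
pos [ 0.5139 -0.1498  0.0369] q [-0.473  0.17   2.03   0.     0.942 -2.221] F [-1.8  1.5  5.3] open 0.342 t 4.25
axes x [-0.  0. -1.] y [-0.176  0.984  0.   ] z [0.984 0.176 0.   ]
tool-frame shift cm [-0.11 -0.05  0.17] turn deg 0.09
```

Call:
drive_tool --pt "0 0 0 0 0" --pt "0 0 0.2 0 0" --pt "0 0 0.3 0 0" --pt "0 0 0.3 0 0" --pt "0 0 0.2 0 0" --pt "0 0 0 0 0"

```text
time: 4.85
eef_pos: [0.5161, -0.1492, 0.0367]
tcp_rot: [-0.063, 0.712, 0.064, 0.697]
contact_force: [-23.9, -3.5, 20.9]
opening: 0.337
```

```bash
python3 -c "
from h import *
report([.5139,-.1498,.037],[.985,.174,0]); snap('wrist','w3.png')"
```

```text
pos [ 0.5161 -0.1492  0.0367] q [-0.465  0.186  2.012 -0.012  0.962 -2.209] F [-23.9  -3.5  20.9] open 0.337 t 4.85
axes x [-0.021 -0.    -1.   ] y [-0.179  0.984  0.003] z [ 0.984  0.179 -0.021]
tool-frame shift cm [-0.03 -0.02 -0.23] turn deg 0.31
```

View pics/w3.png

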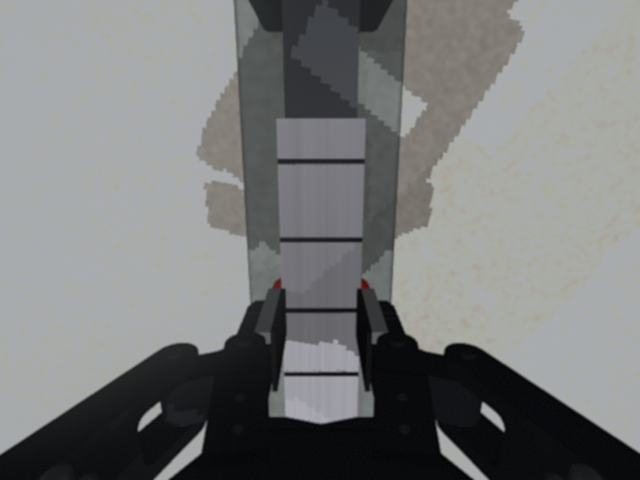

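The red of both buttons still shows at the clamp side of the pads, around (277,286) and (365,286). They are not fully under the pads and the tube is held, with 24 N resisting. I'll check where the pads really sit relative to the buttons.

Run:
```python
from h import *
s=readout.get_state(); c=snap('wrist'); r=R.from_quat(s['tcp_rot'])
for x in (0,-.01,-.0187,-.03,-.04):
  print(x,[proj(c,s['eef_pos']+r.apply([x,.017,z])).round(0) for z in(-.011,0,.011)])
btn(c)
print([proj(c,onz(c,321,310,.076)), onz(c,321,310,.076), onz(c,321,240,.076),onz(c,321,374,.076)])
i=c['frame'][250:420,240:410,::-1]; cv2.imwrite('pics/w3c.png',cv2.resize(i,None,fx=3.5,fy=3.5,interpolation=2))
```

```text
0 [array([356., 253.]), array([356., 273.]), array([355., 293.])]
-0.01 [array([358., 260.]), array([358., 281.]), array([357., 302.])]
-0.0187 [array([360., 266.]), array([359., 288.]), array([359., 310.])]
-0.03 [array([363., 275.]), array([362., 299.]), array([361., 321.])]
-0.04 [array([365., 285.]), array([364., 309.]), array([364., 333.])]
[274 280   7   8  41] [277.31707317 284.34146341] [ 0.5164 -0.1701  0.06  ]
[362 280   7   9  44] [364.22727273 284.45454545] [ 0.5095 -0.1315  0.06  ]
mid [ 0.51296327 -0.15076608  0.06      ] sep 0.039206855048560404
[array([321., 310.]), array([ 0.51772576, -0.14986252,  0.076     ]), array([ 0.48818479, -0.15526119,  0.076     ]), array([ 0.54763524, -0.1443965 ,  0.076     ])]
```

View pics/w3c.png

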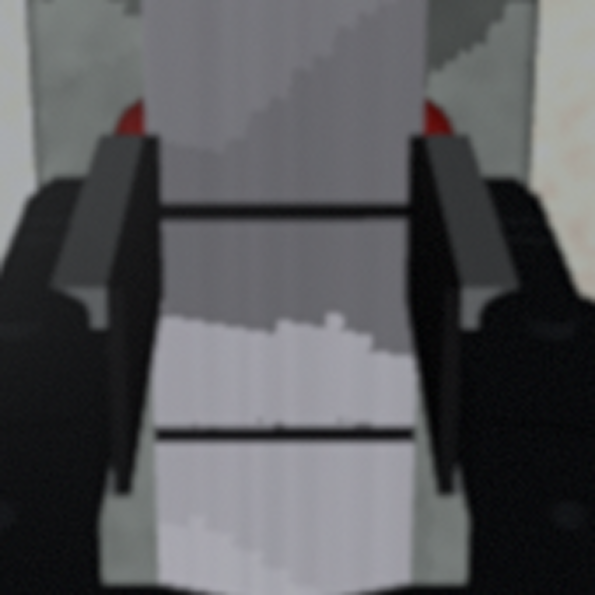

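Run:
```python
from h import *
s=readout.get_state(); c=snap('scene'); r=R.from_quat(s['tcp_rot'])
f=c['frame'][:,:,::-1].copy()
u0,v0=proj(c,s['eef_pos']).astype(int); print(u0,v0)
sc=4; x0,y0=u0-80,v0-85
i=cv2.resize(f[y0:y0+150,x0:x0+180],None,fx=sc,fy=sc,interpolation=2)
for x,col in((0,(255,0,0)),(-.0187,(255,0,255)),(-.04,(255,255,0))):
  for y in(-.022,.022):
    for z in(-.011,.011):
      p=proj(c,s['eef_pos']+r.apply([x,y,z])); cv2.circle(i,tuple(int(k) for k in ((p-[x0,y0])*sc)),4,col,-1)
cv2.imwrite('pics/s1.png',i)
```

```text
243 262
```

View pics/s1.png

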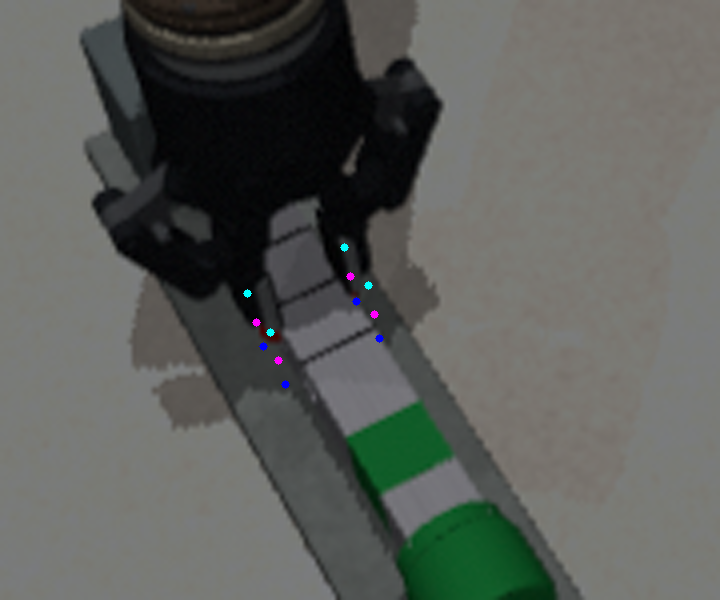

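The scene view shows a fingertip ending just over the upper part of the button, with red visible below and beside it. So at this opening the tips stand well above the stated TCP height, and I must reopen and grip about 15 mm lower.

Call:
drive_tool --pt "0 0 -0.6 0 0" --pt "0 0 -0.4 0 0.3" --pt "0 0 0 0 0.7" --pt "0 0 0 0 1" --pt "0 0 0 0 1" --pt "0 0 0 0 1"

```text
time: 5.6
eef_pos: [0.5137, -0.15, 0.036]
tcp_rot: [-0.062, 0.705, 0.062, 0.704]
contact_force: [0.4, 0.2, 0.2]
opening: 0.987
```

Run:
```python
from h import *
c=snap('wrist'); m=btn(c); report([*m[:2],.02],[.985,.174,0])
v=c['frame'][:,321].min(1); print([i for i in range(120,410) if v[i]<60 and v[i-1]>=60])
```

```text
[274 287   8  21 121] [277.87603306 297.44628099] [ 0.5195 -0.1697  0.06  ]
[362 286   8  22 131] [364.82442748 296.81679389] [ 0.5123 -0.1309  0.06  ]
mid [ 0.51588998 -0.15029828  0.06      ] sep 0.03943618929858949
pos [ 0.5137 -0.15    0.036 ] q [-0.474  0.172  2.03  -0.     0.94  -2.221] F [ 0.6  0.9 -0.1] open 1.002 t 5.65
axes x [-0. -0. -1.] y [-0.176  0.984  0.   ] z [ 0.984  0.176 -0.   ]
tool-frame shift cm [ 1.6  -0.07  0.21] turn deg 0.1
[161, 240, 310, 374]
```

Call:
drive_tool --pt "1 0 0.1 0 1" --pt "0.5 0 0 0 1" --pt "0 0 0 0 0.6" --pt "0 0 0 0 0.45" --pt "0 0 0 0 0.3" --pt "0 0 0 0 0" --pt "0 0 0 0 0" --pt "0 0 0 0 0" --pt "0 0 0 0 0"

```text
time: 6.55
eef_pos: [0.5151, -0.1495, 0.0221]
tcp_rot: [-0.062, 0.704, 0.063, 0.705]
contact_force: [-2.2, 3.0, 5.3]
opening: 0.361
```

Run:
```python
from h import *
report([.514,-.15,.021],[.985,.174,0])
c=snap('wrist'); s=snap('scene')
a=cv2.resize(c['frame'][250:400,240:410,::-1],None,fx=2.3,fy=2.3,interpolation=2)
b=cv2.resize(s['frame'][220:335,195:310,::-1],None,fx=3,fy=3,interpolation=2)
cv2.imwrite('pics/d1.png',np.hstack([a,b]))
```

```text
pos [ 0.5151 -0.1495  0.0221] q [-4.720e-01  1.960e-01  2.033e+00  1.000e-03  9.130e-01 -2.220e+00] F [-2.2  3.   5.3] open 0.361 t 6.55
axes x [ 0.  0. -1.] y [-0.176  0.984  0.   ] z [0.984 0.176 0.   ]
tool-frame shift cm [ 0.11 -0.03 -0.11] turn deg 0.11
```

View pics/d1.png

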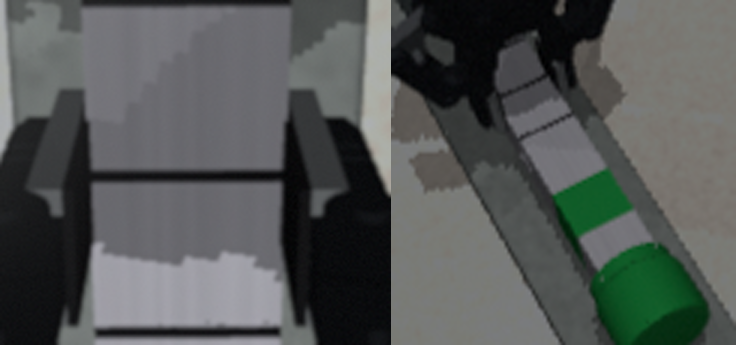

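Now both buttons are fully under the pads, no red shows and the pads lie against the tube sides. I'll pull.

Call:
drive_tool --pt "0 0 0.2 0 0" --pt "0 0 0.3 0 0" --pt "0 0 0.3 0 0" --pt "0 0 0.2 0 0" --pt "0 0 0 0 0"

```text
time: 7.15
eef_pos: [0.5246, -0.1478, 0.0221]
tcp_rot: [-0.062, 0.705, 0.063, 0.704]
contact_force: [-2.0, 2.2, 5.6]
opening: 0.362
```

Run:
```python
from h import *
report([.5151,-.1495,.021],[.985,.174,0])
c=snap('wrist');v=c['frame'][:,321].min(1); print([i for i in range(100,410) if v[i]<60 and v[i-1]>=60]);
```

```text
pos [ 0.5246 -0.1478  0.0221] q [-0.461  0.214  2.011  0.     0.917 -2.209] F [-2.   2.2  5.6] open 0.362 t 7.15
axes x [-0.001  0.001 -1.   ] y [-0.176  0.984  0.001] z [ 0.984  0.176 -0.   ]
tool-frame shift cm [ 0.11 -0.   -0.96] turn deg 0.1
[161, 248, 324, 393]
```

Call:
drive_tool --pt "0 0 0.4 0 0" --pt "0 0 0.4 0 0" --pt "0 0 0.4 0 0" --pt "0 0 0.4 0 0" --pt "0 0 0.2 0 0" --pt "0 0 0.1 0 0" --pt "0 0 0.1 0 0" --pt "0 0 0.1 0 0" --pt "0 0 0 0 0"

```text
time: 8.1
eef_pos: [0.5454, -0.144, 0.0221]
tcp_rot: [-0.062, 0.704, 0.063, 0.704]
contact_force: [-2.3, 3.3, 6.7]
opening: 0.364
```

Run:
```python
from h import *
report([.5151,-.1495,.021],[.985,.174,0])
c=snap('wrist');v=c['frame'][:,321].min(1); print([i for i in range(100,410) if v[i]<60 and v[i-1]>=60]); btn(c)
```

```text
pos [ 0.5454 -0.144   0.0221] q [-4.380e-01  2.510e-01  1.965e+00  1.000e-03  9.250e-01 -2.186e+00] F [-2.3  3.3  6.7] open 0.364 t 8.1
axes x [-0.     0.001 -1.   ] y [-0.176  0.984  0.001] z [ 0.984  0.176 -0.   ]
tool-frame shift cm [ 0.11 -0.01 -3.08] turn deg 0.11
[161, 248, 324, 393]
[265 225  10  25 162] [269.91975309 236.9691358 ] [ 0.5192 -0.17    0.06  ]
[367 224  10  26 179] [371.09497207 236.45810056] [ 0.512  -0.1308  0.06  ]
mid [ 0.51560541 -0.15036794  0.06      ] sep 0.039848982273577055
```

Buttons are visible again with the same apparent separation as before. A small extra pull and push will test that the tube is locked.

Call:
drive_tool --pt "0 0 0.1 0 0" --pt "0 0 0.1 0 0" --pt "0 0 0 0 0"

```text
time: 8.45
eef_pos: [0.5464, -0.1437, 0.0221]
tcp_rot: [-0.062, 0.705, 0.063, 0.703]
contact_force: [-4.4, 1.8, 8.0]
opening: 0.364
```

Call:
drive_tool --pt "0 0 -0.2 0 0" --pt "0 0 -0.1 0 0" --pt "0 0 0 0 0.3" --pt "0 0 0 0 0.6" --pt "0 0 0 0 1" --pt "0 0 0 0 1" --pt "0 0 0 0 1"

```text
time: 9.15
eef_pos: [0.5439, -0.1447, 0.0209]
tcp_rot: [-0.062, 0.705, 0.062, 0.704]
contact_force: [-0.5, 0.1, 0.7]
opening: 0.994
```

Call:
drive_tool --pt "-3 0 0 0 1" --pt "-4 0 0 0 1" --pt "-4 0 0 0 1" --pt "-4 0 0 0 1" --pt "-2 0 -2 0 1" --pt "0 0 -4 0 1" --pt "0 0 0 0 1" --pt "0 0 0 0 1"

```text
time: 9.95
eef_pos: [0.4847, -0.1552, 0.1913]
tcp_rot: [-0.062, 0.704, 0.062, 0.705]
contact_force: [0.2, -0.3, 0.2]
opening: 1.0
```

Run:
```python
from h import *
report([.5151,-.1495,.021],[.985,.174,0])
c=snap('wrist','w9.png');btn(c)
v=c['frame'][:,322].min(1); L=[i for i in range(20,480) if v[i]<60 and v[i-1]>=60]; print([(i,onz(c,322,i,.076).round(4)) for i in L])
```

```text
pos [ 0.4847 -0.1552  0.1913] q [-0.509 -0.083  1.982 -0.     1.242 -2.256] F [ 0.2 -0.3  0.2] open 1.0 t 9.95
axes x [ 0. -0. -1.] y [-0.174  0.985 -0.   ] z [0.985 0.174 0.   ]
tool-frame shift cm [17.03  0.04  3.09] turn deg 0.03
[297 246   5  11  33] [299.         251.21212121] [ 0.5192 -0.1694  0.06  ]
[341 246   5  11  38] [343.28947368 251.26315789] [ 0.5125 -0.1314  0.06  ]
mid [ 0.51589085 -0.15040864  0.06      ] sep 0.03854627597443684
[(39, array([ 0.355 , -0.1784,  0.076 ])), (97, array([ 0.3929, -0.1717,  0.076 ])), (99, array([ 0.3943, -0.1714,  0.076 ])), (363, array([ 0.6155, -0.1319,  0.076 ])), (410, array([ 0.6659, -0.1229,  0.076 ]))]
```

View pics/w9.png

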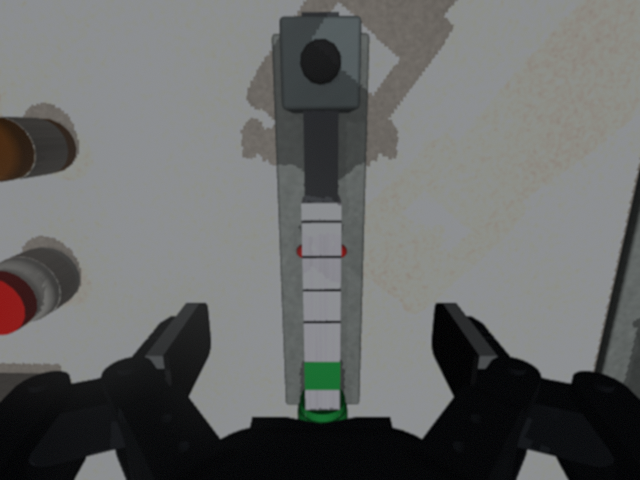

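The buttons at (299,251) and (343,251) now sit at the second hole line from the tube's end; before, they were at the third. They are 38.5 mm apart in the picture, against 38.3 mm at rest before, so both are fully out.

```bash
python3 -c "
from h import *
print(sign_off())"
```

```text
the job is handed in; nothing more can be done
None
```

I lengthened the green-footed leg by one hole and handed the job in at about 10 s of the 35 s allowed, with the gripper open and clear of everything. The white leg was not touched.

- **First grip failed:** it sat too high on the buttons. The tube stayed locked and the pull met about 24 N, so I opened, went 15 mm lower and squeezed again.
- **The pull:** the second grip pressed both buttons flush. The tube came out 30.8 mm by the tool's position, with only about 2–7 N at the wrist.
- **Final picture:** both buttons are out, 38.5 mm apart in the image against 38.3 mm at rest before. They now sit at the second hole line from the tube's end, where before it was the third.
- **Lock test was weak:** of a 2 mm extra pull the tool moved only 1 mm and force rose slightly. The small push back gave no clear reading, so the evidence of locking is mainly the picture.
- **Positions disagreed slightly:** the top and wrist cameras placed the buttons 2–3 mm apart, which was within the grip's margin.

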